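# Restock the tilt-out bin from the sliding-lid spares box

## Task

Slide the lid of the wooden spares box all the way out along its grooves without forcing it, and lay it flat on the worktop. Pull the orange tilt-out bin open to its stop, put both ball bearings from the box into it, and leave the bin open. Leave the alloy spacer where it is in the box, and do not shift or knock over the spray can, the grease tin or the brake pad.

Things in the scene. Friction and masses are not known exactly. Their poses are not given: they have to be found in the camera images.
- spares_box: Wooden spares box fixed to the worktop, x -71 to 71, y -108 to 94, z 0 to 53 mm in its axes; origin on the worktop. Its +y end is low (z 40): the lid slides out there, toward +y, in grooves along both long sides: ledge at z 40, lips over the lid's edges at z 47 to 53 reach in to x = +-56. The lid has 2.5 mm of side play, 2 mm of height play, and lifts only once slid right out.
- box_floor (a point): Middle of the box's inner floor, 5 mm above the worktop, 7 mm to -y of the box's origin; axes of the box. Inside walls at x = +-58 mm. Two cross dividers 12 mm high, 4 mm thick make three cells 59 mm long (y), centred at y = -63, 0 and +63 mm from here. One part lies in each cell; which is where varies.
- lid: Lid: plywood panel 124 (x) x 190 (y) x 5 mm, 0.10 to 0.21 kg, with a dark wooden grip bar standing on its middle, 60 (x) x 14 (y) mm, top 39 mm above the lid's underside. Origin at the middle of the underside; axes parallel to the box's while in it, z up.
- lid_handle (a point): Point in the middle of the lid's grip bar, 25 mm above the lid's underside, axes of the lid. In the box's frame it starts at x 0, z 65 mm, y -4 (shut) to +45 mm; the lid is out of the grooves once this point is beyond y = 189 mm. With the lid flat on the worktop it is 25 mm high.
- bearing_1_center (a point): Centre of the larger ball bearing, steel, 47 mm across, 14 mm high, lying flat on the box floor (centre 12 mm above the worktop).
- bearing_1: The larger bearing; origin at the centre of its underside.
- bearing_2_center (a point): Centre of the smaller ball bearing, steel, 40 mm across, 14 mm high, lying flat on the box floor (centre 12 mm above the worktop).
- bearing_2: The smaller bearing; origin at the centre of its underside.
- hub_spacer_center (a point): Centre of the alloy spacer, 38 mm across, 30 mm high, in the box with the bearings (centre 20 mm above the worktop); it stays there.
- bin_housing: Blue steel housing of the tilt-out bin, fixed, 149 mm wide (y), x 0 to 89, 133 mm high; origin on the worktop under the hinge line at its front, which faces its own -x. Its roof (z 133) begins at x +22. The hinge axis runs along y at x 0, z 12. The bin is an orange wedge-shaped tray 136 mm wide (128 inside) whose top tips forward to -x.
- bin_bar (a point): Middle of the bin's handle: round steel bar 10 mm thick, along y, 70 mm between its two stalks, free before, behind and above. Shut, it is at x -30, z 142 mm in the housing's frame; it swings round the hinge (x 0, z 12) with the bin and at the stop is at x -111, z 87. The front panel ends 28 mm below and 30 mm behind it. Axes are the bin's, parallel to the housing's when shut.
- bin (a joint): Tilt of the bin in rad: 0 shut, 0.75 fully open at the stop; it starts anywhere from shut to a third open. Friction holds it where it is left; about 2 N at the bar moves it.
- bin_mouth (a point): Middle of the open bin's mouth, 36 mm in front of the hinge line and 100 mm above the worktop, fixed to the housing, same axes. At the stop the mouth is about 70 mm (x) by 128 mm (y), its front edge at x -70, z 87 mm in the housing's frame; a part let go here falls into the bin.
- spray_can_center (a point): Bystander: spray can with orange cap, 66 mm across, 189 mm tall, standing between box and bin; the point is half-way up.
- grease_tin_center (a point): Bystander: round tin, 75 mm across, 58 mm high, standing behind the space into which the lid slides out; the point is half-way up.
- brake_pad_1_center (a point): Bystander: dark brake pad lying flat, 42 (x) x 84 (y) x 12 mm, in front of the space into which the lid slides out; the point is half-way up.

How it is judged:
By the outcome, as a careful person would: the job done as asked, in the order asked, and still so for the second after the job is handed in, with the robot touching nothing.
It also fails if it takes over 72 s, if anything falls off the work surface, if the arm or the gripper's body presses on something with over 40 N, if the wrist force passes 120 N, or if a joint passes its speed limit or range.

## Robot

A 6-joint arm with a two-finger parallel gripper is mounted at the origin on a cart in front of the work surface, level with it; the furniture and walls round the work are solid. World frame = base frame: x ahead of the robot, y to its left, z up, the work surface at z = 0. Lengths are in mm, angles in rad, forces in N, time in s.
With the tool pointing down it reaches from about 350 to 875 mm from the base axis. Payload 15.5 kg.
Tool frame: the origin (TCP) lies at the very end of the fingers, on their centre line; the grasp point (between the pads) lies 19 mm behind it (r.grasp_offset is the distance from the TCP to the grasp point, in mm); z points along the fingers, y is the line along which they close (so a half turn about z gives the same grasp; the last joint's range is limited). The gripper opens to 85 mm and grips with 20 to 120 N. Pads are 22 mm wide; open, the fingers measure 114 mm over their backs; the gripper's body (76 mm by 85 mm) begins 54 mm behind the grasp point. The pads swing forward as they close: fully open they stand 13 mm farther back than shut.
Start: joints at [1.147, 0.494, 1.345, -0, 1.302, -0.096], TCP at [201.813, 591.522, 231.277] pointing down, gripper open.
Joint ranges: [-2.91, 2.91], [-0.82, 2.16], [0.22, 2.67], [-1.22, 4.37], [0.12, 2.79], [-3.08, 3.08]. Speed limits (rad/s): [1.89, 1.89, 2.57, 3.01, 3.01, 3.01].

## Interface

Orientations are given as [roll, pitch, yaw] about the fixed x, y, z axes, in that order (R = Rz(yaw) Ry(pitch) Rx(roll)).
In Python, from workcell import r gives the robot as it stands.
- The arm moves only by the shell command python3 -m creep 'ROWS' [FORCE]. ROWS is JSON, a list of rows, each a list of 7 numbers: the opening, from -1 (shut) to 1 (fully open), then the shift along the tool's x, y, z in mm, then the turn, a rotation vector about the tool's x, y, z in degrees. A call has 1 to 12 rows; each row is the pose to reach, as a shift and turn from the pose commanded when the call began, along the tool's axes at that moment; what a row does not reach only later rows make up. A row lasts 1/12 s, in which the tool goes at most 41.7 mm and 7.16 degrees, less where a joint would pass 70% of its speed; a pose out of reach is approached as far as the arm can. A call with a gripper value outside its range is refused whole. The fingers move at their own pace and stop on an object; FORCE is the grip in N (left out, the last holds). Time passes only in rows, so rows that repeat a pose let the fingers close. It gives the time, the measured TCP pose, the force, the opening and the grip force at its end, in the units of the state.
- r.read_state(): the state, without advancing time (a new reading comes with each control period).
- r.camera(name): name is "side" or "top"; returns a dict with "pixels" (480x640x3 uint8, red, green, blue), "range_z" (480x640 float32, mm along the optical axis (not along the pixel's ray), 0 where there is no reading), "camera_matrix" (3x3 intrinsics, pixels), "rvec" (rotation vector, rad) and "tvec" (3), from world to camera coordinates, as OpenCV has them. Camera axes: x right, y down, z forward; pixel columns grow to the right and rows downward; lengths in mm; the calibration is good to about 2 mm. A picture is of the moment at which its call begins.
- r.sign_off(): hands the job in; it is judged then, once.
The state is a dict: "time_s": time; "qpos": joint angles; "joint_vel": joint speeds; "effort": joint torques, N m; "tcp_pos": TCP position; "ee_rot": TCP orientation; "wrist_force": force on the tool from outside, world axes, zero at the start; "torque": the same for the moment, N m; "width": finger opening in mm; "gripper_force": force on a finger pad.
Only numpy, scipy, OpenCV 4.12 (cv2) and the standard library are available. Lean on these libraries where they do the work, as an engineer would, in place of code of your own. Each camera call takes 0.05 s, during which the arm holds its last target. There are 200 camera calls.

## Working session

There is one attempt and no reset: what is moved stays moved. The work goes in short steps, Python scripts to look and compute and a shell command to move; the robot and the scene stay as the last step left them, time stands still between calls to the robot, and variables do not carry over. Pictures are saved under pics/ and viewed, at most 10 in all, crops included, and the job is handed in when it is done.

```bash
ls; mkdir -p pics; cat > h.py <<'E'
import numpy as np, cv2
from workcell import r
def cam(n):
    c=r.camera(n); R=cv2.Rodrigues(np.array(c["rvec"],float))[0]; c["R"]=R; c["t"]=np.array(c["tvec"],float).ravel(); c["K"]=np.array(c["camera_matrix"]); return c
def cloud(c):
    z=c["range_z"].astype(float); v,u=np.mgrid[:480,:640]; K=c["K"]
    p=np.stack([(u-K[0,2])/K[0,0]*z,(v-K[1,2])/K[1,1]*z,z],-1)
    w=(p-c["t"])@c["R"]; w[z==0]=np.nan; return w
def ray(c,u,v,h):
    d=np.linalg.inv(c["K"])@[u,v,1.]; d=c["R"].T@d; o=-c["R"].T@c["t"]; return o+d*(h-o[2])/d[2]
def save(c,name): cv2.imwrite("pics/"+name,c["pixels"][:,:,::-1])
E
python3 - <<'E'
from h import *
for n in("top","side"):
    c=cam(n); save(c,n+"0.png"); print(n,-c["R"].T@c["t"]); np.save(n+"0.npy",cloud(c))
print(r.read_state())
E
```

```text
pics
top [ 268.07987421   62.48918907 1565.6319781 ]
side [  79.14998285 -608.07081249  484.36571296]
{'time_s': 0.1, 'qpos': array([ 1.14650874e+00,  4.94095280e-01,  1.34603554e+00, -4.74424383e-05,
        1.30250908e+00, -9.54825379e-02]), 'joint_vel': array([-0.00144581, -0.00142585, -0.00163763,  0.00048387,  0.00170758,
        0.00011011]), 'effort': array([ 2.89538810e-03, -8.83590531e+01, -3.84558678e+01, -2.37004008e-05,
        5.21592912e-03, -9.74170052e-05]), 'tcp_pos': array([201.69336802, 591.23414637, 230.7873012 ]), 'ee_rot': array([-3.14054582e+00, -5.43180594e-05,  2.81280018e+00]), 'wrist_force': array([1.23403847, 1.06459554, 0.16920226]), 'torque': array([-0.03437261, -0.00039735, -0.02389742]), 'gripper_force': 0.0, 'width': 85.33389805343454}
```

View pics/top0.png

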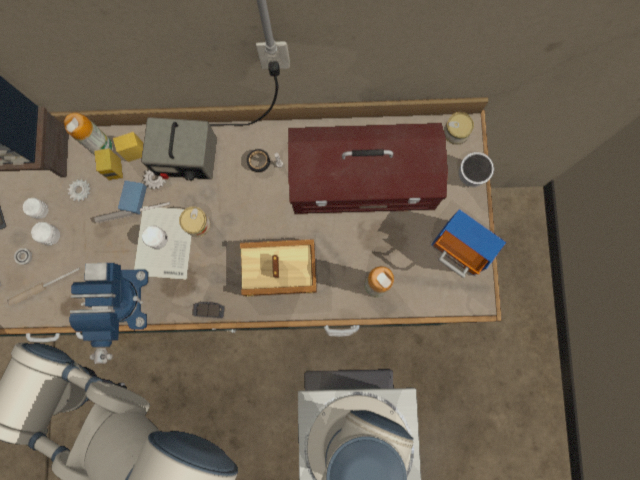

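View pics/side0.png

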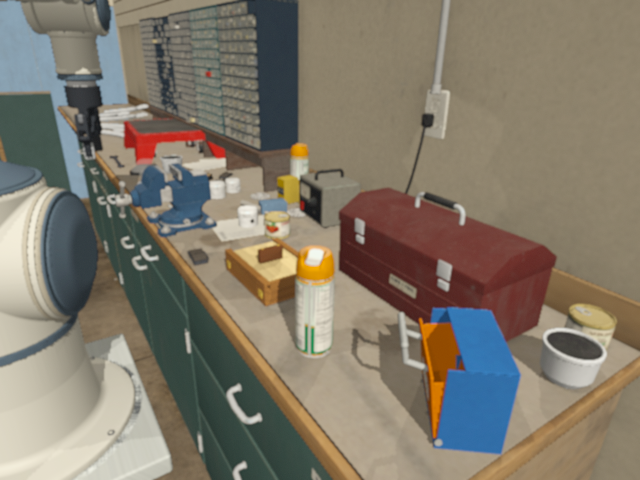

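The top view shows the box at about (278,267) with the dark grip bar at (275,267), the spray can at (381,280), the tilt-out bin at (467,243) with its bar at (452,267), the grease tin at (194,220) and the brake pad at (208,310). The side view agrees, and the bin looks slightly open.

```bash
python3 - <<'E'
from h import *
W=np.load("top0.npy"); im=cv2.imread("pics/top0.png"); hsv=cv2.cvtColor(im,cv2.COLOR_BGR2HSV)
def reg(u0,u1,v0,v1,z0,z1):
    m=np.zeros((480,640),bool); m[v0:v1,u0:u1]=1
    return m&(W[...,2]>z0)&(W[...,2]<z1)
def rep(n,m):
    p=W[m]; 
    if len(p)<5: print(n,len(p));return
    rc=cv2.minAreaRect(p[:,:2].astype(np.float32)); print(n,len(p),"c",np.round(rc[0],1),"size",np.round(rc[1],1),"ang",round(rc[2],1),"z",np.round(np.percentile(p[:,2],[5,50,95]),1),"mean",p.mean(0).round(1))
rep("box",reg(232,325,232,305,30,62)); rep("boxrim",reg(232,325,232,305,49.5,60))
rep("bar",reg(255,295,245,290,65,95))
rep("can",reg(362,405,260,300,150,210))
rep("tin",reg(175,212,200,240,45,75))
rep("pad",reg(185,235,298,325,7,20))
b=reg(425,510,205,285,60,180)
hu=hsv[...,0]
rep("blue",b&(hu>95)&(hu<125)&(hsv[...,1]>120)&(W[...,2]>125)); rep("orange",b&(hu<20)&(hsv[...,1]>150))
rep("grey",b&(hsv[...,1]<60)&(W[...,2]>95))
rep("can hi",reg(362,405,260,300,185,210))
for u in range(236,322,4): print(u,W[267,u].round(0),W[258,u].round(0)[2],end=' ')
big=cv2.resize(im[200:340,180:320],None,fx=4,fy=4,interpolation=cv2.INTER_CUBIC)
big2=cv2.resize(im[200:300,420:520],(560,560),interpolation=cv2.INTER_CUBIC)
cv2.imwrite("pics/crop.png",cv2.resize(np.hstack([big,big2]),(800,400)))
E
```

```text
box 3707 c [483.3 205.2] size [143.7 203.2] ang 1.4 z [40.1 47.  56.3] mean [482.3 204.6  47.5]
boxrim 1158 c [483.3 204.4] size [142.9 201.6] ang 1.4 z [49.7 52.8 58.3] mean [482.2 197.7  53.2]
bar 124 c [467.  208.9] size [91.1 14.6] ang 1.8 z [70.8 78.3 83.4] mean [482.2 208.7  77.8]
can 534 c [428.2 -62.8] size [62.2 61.4] ang 86.8 z [165.5 182.8 192.2] mean [427.1 -61.3 181.2]
tin 601 c [619.  437.3] size [75.2 74.2] ang 39.2 z [49.  55.2 61.2] mean [619.  437.1  55.2]
pad 311 c [370.6 396.7] size [134.1  65.8] ang 87.1 z [ 7.4 11.3 18. ] mean [373.5 399.2  11.8]
blue 1370 c [ 532.9 -306.7] size [145.1  84.7] ang 52.1 z [128.2 133.4 138.6] mean [ 539.2 -312.4  133.4]
orange 207 c [ 538.5 -256.1] size [227.5  81.4] ang 38.7 z [ 62.3 106.6 116.1] mean [ 489.8 -278.6   99.2]
grey 188 c [ 505.8 -269.5] size [163.5 120.4] ang 34.0 z [105.1 137.4 144.8] mean [ 463.5 -255.8  129.7]
can hi 223 c [431.5 -61.1] size [47.9 53.9] ang 40.2 z [185.3 188.8 193. ] mean [434.  -58.3 188.9]
236 [494. 327.  -5.] 4.0 240 [493. 314.   2.] -2.0 244 [486. 296.  51.] 43.0 248 [486. 286.  44.] 51.0 252 [487. 275.  41.] 46.0 256 [485. 263.  46.] 46.0 260 [486. 253.  41.] 47.0 264 [486. 242.  39.] 43.0 268 [484. 231.  46.] 47.0 272 [485. 220.  43.] 77.0 276 [479. 205.  82.] 75.0 280 [483. 198.  48.] 42.0 284 [483. 187.  46.] 43.0 288 [483. 176.  47.] 43.0 292 [483. 165.  47.] 45.0 296 [482. 154.  49.] 52.0 300 [483. 144.  43.] 40.0 304 [481. 132.  49.] 43.0 308 [481. 122.  46.] 51.0 312 [480. 111.  54.] 50.0 316 [487. 101.  -0.] 0.0 320 [487.  90.   1.] nan
```

View pics/crop.png

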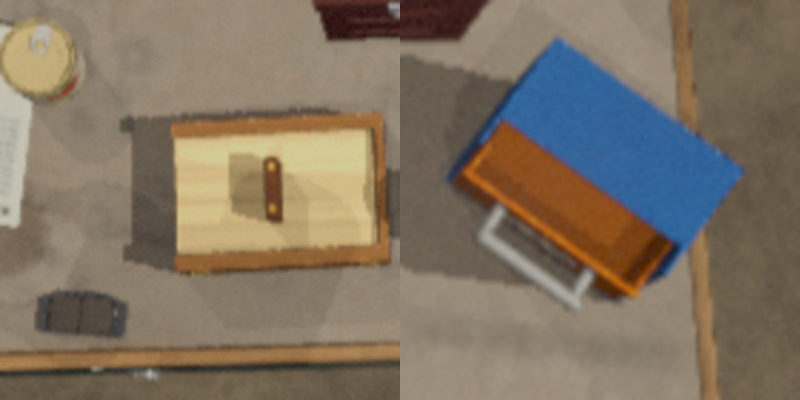

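```bash
cat >> h.py <<'E'
from scipy.spatial.transform import Rotation as Ro
def go(p,yaw,roll=np.pi,pitch=0):
    s=r.read_state(); A=Ro.from_euler("xyz",s["ee_rot"]); B=Ro.from_euler("xyz",[roll,pitch,yaw])
    print("shift",A.inv().apply(np.array(p)-s["tcp_pos"]).round(1),"rot deg",np.degrees((A.inv()*B).as_rotvec()).round(2))
E
python3 - <<'E'
from h import *
c=cam("top"); im=c["pixels"][:,:,::-1].copy(); hsv=cv2.cvtColor(im,cv2.COLOR_BGR2HSV)
q=[ray(c,u,v,133) for u,v in[(460,210),(505,243),(488.75,260.75),(446.75,230.5)]]
print("roof",np.round(q,1)[:, :2].tolist()); q=np.array(q)
print("len",np.linalg.norm(q[1]-q[0]),np.linalg.norm(q[2]-q[3]),np.linalg.norm(q[3]-q[0]))
y=(q[0]-q[1]+q[3]-q[2]); yaw=np.arctan2(-y[0],y[1]); print("housing yaw",np.degrees(yaw))
x=np.array([np.cos(yaw),np.sin(yaw),0]); back=(q[0]+q[1])/2; fr=(q[2]+q[3])/2
O=back-89*x; print("origin",O,"from front",fr-22*x)
for z in(142,138,134,128,120):
    m=(ray(c,440,259.25,z)+ray(c,464.25,276.25,z))/2; d=m-O; print("bar z",z,m[:2].round(1),"hx",d@x,"expected",-np.sqrt(133.4**2-(z-12)**2),"len",np.linalg.norm(ray(c,440,259.25,z)-ray(c,464.25,276.25,z)))
# bar of lid
m=(hsv[...,2]<110)&(hsv[...,1]>80); mm=np.zeros((480,640),np.uint8); mm[250:285,266:284]=m[250:285,266:284]
n,l,st,ce=cv2.connectedComponentsWithStats(mm); k=1+st[1:,4].argmax(); print(st[k],ce[k])
pt=np.argwhere(l==k)[:,::-1]; w=np.array([ray(c,u,v,79)[:2] for u,v in pt]); print("bar",cv2.minAreaRect(w.astype(np.float32)),w.mean(0))
# box rim long edges: columns, orange wood
for u0 in range(246,312,8):
    col=hsv[230:305,u0]; sat=(col[:,1]>100)&(col[:,2]>60); vv=np.where(sat)[0]+230; print(u0,ray(c,u0,vv.min()-.5,53)[:2].round(1),ray(c,u0,vv.max()+.5,53)[:2].round(1),(col[:,0][[0,vv.min()-230]]))
E
```

```text
roof [[607.2, -279.4], [517.0, -388.1], [472.3, -343.2], [554.1, -241.7]]
len 141.2677396522452 130.3347248603397 65.15084624185255
housing yaw -39.300678665491326
origin [ 493.23779971 -277.36945149  133.        ] from front [ 496.13786613 -278.54612346  133.        ]
bar z 142 [ 455.8 -247.1] hx -48.14328270313223 expected -29.92590850751237 len 73.63987662968661
bar z 138 [ 456.3 -248. ] hx -47.184174261924355 expected -43.81278352262044 len 73.84678368927035
bar z 134 [ 456.8 -248.9] hx -46.22506582071642 expected -53.958873227672214 len 74.05369074885401
bar z 128 [ 457.6 -250.2] hx -44.78640315890458 expected -65.87533681128319 len 74.36405133822959
bar z 120 [ 458.7 -251.9] hx -42.86818627648874 expected -78.30427829946458 len 74.77786545739687
[273 257   6  21  72] [275.40277778 268.73611111]
bar ((479.25103759765625, 207.0048065185547), (13.338994026184082, 53.78645706176758), 89.37152099609375) [474.59981383 207.31267921]
246 [555.6 289.6] [407.8 290. ] [18 14]
254 [555.  267.6] [407.2 268.4] [18 14]
262 [557.1 245.7] [409.3 246.8] [18 14]
270 [556.5 223.7] [408.7 225.2] [16 14]
278 [558.6 201.8] [410.8 203.6] [16 15]
286 [558.  179.9] [410.2 182.1] [18 17]
294 [557.3 158. ] [409.7 160.6] [18 14]
302 [556.7 136.1] [411.8 139. ] [15 14]
310 [558.8 114.2] [411.2 117.5] [17 14]
```

```bash
python3 - <<'E'
from h import *
go([482,209,130],np.pi+.0244)
E
```

```text
shift [-388.7 -271.2  101.1] rot deg [-5.000e-02 -1.000e-02 -2.024e+01]
```

```bash
python3 -m creep '[[0,-388.7,-271,80,0,0,-20],[0,-388.7,-271,80,0,0,-20],[0,-388.7,-271,80,0,0,-20],[0,-388.7,-271,80,0,0,-20],[0,-388.7,-271,80,0,0,-20],[0,-388.7,-271,80,0,0,-20],[0,-388.7,-271,80,0,0,-20],[0,-388.7,-271,80,0,0,-20],[0,-388.7,-271,80,0,0,-20],[0,-388.7,-271,80,0,0,-20],[0,-388.7,-271,80,0,0,-20],[0,-388.7,-271,80,0,0,-20]]' 20
python3 -m creep '[[0,0,0,0,0,0,0],[0,0,0,0,0,0,0],[0,0,0,0,0,0,0]]'
python3 - <<'E'
from h import *
go([482,208,52],np.pi+.021); s=r.read_state(); print(s["tcp_pos"],s["width"])
c=cam("side"); W=cloud(c); im=c["pixels"][:,:,::-1]; hsv=cv2.cvtColor(im,cv2.COLOR_BGR2HSV)
cv2.imwrite("pics/s1.png",cv2.resize(im[200:340,190:360],None,fx=4,fy=4,interpolation=cv2.INTER_CUBIC))
E
```

```text
time_s: 1.15
tcp_pos: [483.7, 206.6, 150.7]
ee_rot: [-3.141, -0.0, -3.123]
wrist_force: [0.7, -0.2, 0.5]
width: 42.6
gripper_force: 0.0
time_s: 1.4
tcp_pos: [481.9, 209.6, 151.2]
ee_rot: [3.142, -0.001, -3.122]
wrist_force: [-0.4, -0.1, 0.5]
width: 42.7
gripper_force: 0.0
shift [-0.2 -1.7 99.2] rot deg [ 0.   -0.03 -0.07]
[481.85149339 209.64596141 151.16454925] 42.687949161704886
```

View pics/s1.png

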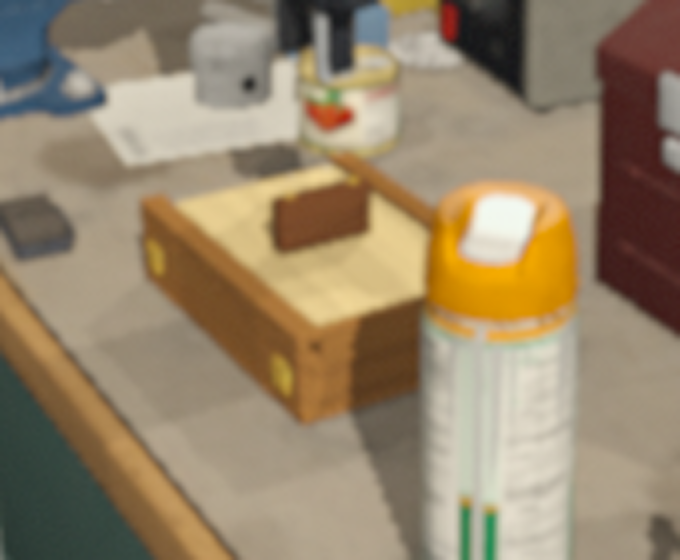

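The side view shows the lid shut, with its dark grip bar clear under the gripper and nothing in the way. Descending.

```bash
python3 -m creep '[[0,0,-1.5,30,0,0,0],[0,0,-1.5,60,0,0,0],[0,0,-1.5,80,0,0,0],[0,0,-1.5,90,0,0,0],[0,0,-1.5,97,0,0,0],[0,0,-1.5,97,0,0,0],[-0.5,0,-1.5,97,0,0,0],[-0.6,0,-1.5,97,0,0,0]]' 
python3 -m creep '[[-0.8,0,0,0,0,0,0],[-0.8,0,0,0,0,0,0],[-1,0,0,0,0,0,0],[-1,0,0,0,0,0,0],[-1,0,0,0,0,0,0],[-1,0,0,0,0,0,0]]' 35
python3 - <<'E'
from h import *
c=cam("side")
for u,v in((275,207),(367,180),(280,250),(367,228)): print(ray(c,190+u/4,200+v/4,79 if v<210 else 45).round(1))
E
```

```text
time_s: 2.12
tcp_pos: [482.8, 208.4, 55.3]
ee_rot: [3.141, 0.002, -3.121]
wrist_force: [0.7, 0.3, 0.1]
width: 19.3
gripper_force: 0.0
time_s: 2.62
tcp_pos: [482.9, 208.3, 55.5]
ee_rot: [3.141, 0.002, -3.121]
wrist_force: [-1.6, 1.1, 6.4]
width: 13.3
gripper_force: 35.1
[445.6 192.   79. ]
[506.2 198.5  79. ]
[453.7 205.4  45. ]
[509.4 205.7  45. ]
```

```bash
python3 -m creep '[[-1,0,0,-0.7,0,0,0],[-1,0,0,-0.7,0,0,0],[-1,0,3,-0.7,0,0,0],[-1,0,7,-0.7,0,0,0],[-1,0,12,-0.7,0,0,0],[-1,0,17,-0.7,0,0,0],[-1,0,20,-0.7,0,0,0],[-1,0,20,-0.7,0,0,0]]'
```

```text
time_s: 3.33
tcp_pos: [482.2, 228.7, 55.5]
ee_rot: [3.141, 0.001, -3.121]
wrist_force: [-2.0, 3.3, 5.9]
width: 13.2
gripper_force: 35.2
```

```bash
python3 -m creep '[[-1,0,2,-1,0,0,0],[-1,0,7,-1,0,0,0],[-1,0,14,-1,0,0,0],[-1,0,22,-1,0,0,0],[-1,0,30,-1,0,0,0],[-1,0,37,-1,0,0,0],[-1,0,43,-1,0,0,0],[-1,0,47,-1,0,0,0],[-1,0,50,-1,0,0,0],[-1,0,50,-1,0,0,0]]'
```

```text
time_s: 4.17
tcp_pos: [480.8, 278.6, 56.0]
ee_rot: [3.142, 0.0, -3.121]
wrist_force: [-0.2, -0.1, -1.9]
width: 13.5
gripper_force: 34.2
```

Free running (about −1.9 N is just the lid's weight). Continue.

```bash
python3 -m creep '[[-1,0,3,0,0,0,0],[-1,0,9,0,0,0,0],[-1,0,17,0,0,0,0],[-1,0,25,0,0,0,0],[-1,0,33,0,0,0,0],[-1,0,41,0,0,0,0],[-1,0,49,0,0,0,0],[-1,0,57,0,0,0,0],[-1,0,63,0,0,0,0],[-1,0,67,0,0,0,0],[-1,0,70,0,0,0,0],[-1,0,70,0,0,0,0]]'
```

```text
time_s: 5.17
tcp_pos: [479.3, 348.5, 55.9]
ee_rot: [3.142, 0.0, -3.121]
wrist_force: [0.4, -0.6, -1.5]
width: 13.4
gripper_force: 34.2
```

```bash
python3 -m creep '[[-1,0,3,0,0,0,0],[-1,0,9,0,0,0,0],[-1,0,17,0,0,0,0],[-1,0,25,0,0,0,0],[-1,0,33,0,0,0,0],[-1,0,41,0,0,0,0],[-1,0,49,0,0,0,0],[-1,0,57,0,0,0,0],[-1,0,65,0,0,0,0],[-1,0,72,0,0,0,0],[-1,0,77,0,0,0,0],[-1,0,77,0,0,0,0]]'
python3 - <<'E'
from h import *
c=cam("top"); W=cloud(c)
np.save("top1.npy",W)
im=c["pixels"][:,:,::-1]; cv2.imwrite("pics/t1.png",cv2.resize(im[190:340,120:330],None,fx=3.5,fy=3.5,interpolation=cv2.INTER_CUBIC))
E
```

```text
time_s: 6.17
tcp_pos: [477.8, 426.0, 56.0]
ee_rot: [3.141, 0.0, -3.121]
wrist_force: [-0.4, 0.0, -1.6]
width: 13.5
gripper_force: 34.2
```

View pics/t1.png

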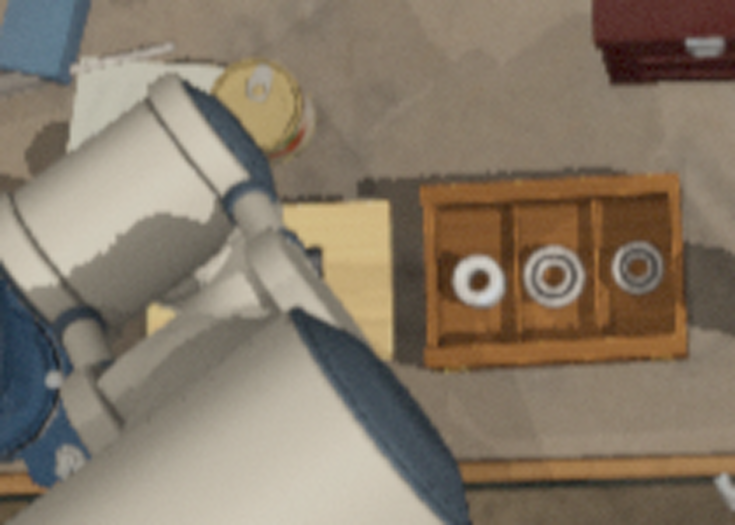

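The lid is clear of the box: its right edge is at crop x 390, the box end at 420. In the box, the spacer is at (478,280), the larger bearing at (554,277) and the smaller at (637,267). Lowering the lid.

```bash
python3 -m creep '[[-1,0,0,8,0,0,0],[-1,0,0,18,0,0,0],[-1,0,0,28,0,0,0],[-1,0,0,34,0,0,0],[-1,0,0,37,0,0,0],[-1,0,0,38.5,0,0,0],[-1,0,0,39.5,0,0,0],[-1,0,0,40,0,0,0],[-1,0,0,40.5,0,0,0],[-1,0,0,40.5,0,0,0]]'
python3 - <<'E'
from h import *
c=cam("top"); im=c["pixels"][:,:,::-1]
B=np.array([[475,426]])
g=cv2.cvtColor(im,cv2.COLOR_BGR2GRAY)
for n,(u,v) in dict(spacer=(478,280),b1=(554,277),b2=(637,267)).items():
    U,V=120+u/3.5,190+v/3.5; print(n,ray(c,U,V,35 if n=="spacer" else 19).round(1))
hsv=cv2.cvtColor(im,cv2.COLOR_BGR2HSV)
m=np.zeros((480,640),np.uint8); m[245:290,240:316]=(hsv[245:290,240:316,1]<70)
n,l,st,ce=cv2.connectedComponentsWithStats(m)
for k in range(1,n):
    if st[k,4]>40: 
        h=19 if ce[k][0]>265 else 35; cn=cv2.findContours((l==k).astype(np.uint8),0,2)[0][0]; (cc,rad)=cv2.minEnclosingCircle(cn); print(st[k],ce[k],ray(c,*cc,h).round(1),rad*2*(1566-h)/c["K"][0,0])
E
```

```text
time_s: 7.05
tcp_pos: [477.9, 425.1, 15.7]
ee_rot: [3.141, 0.0, -3.121]
wrist_force: [-0.2, 0.1, -1.3]
width: 13.4
gripper_force: 34.2
spacer [478.6 263.4  35. ]
b1 [481.6 205.2  19. ]
b2 [487.7 139.3  19. ]
[295 259  14  15 150] [301.69333333 265.94      ] [488.6 139.9  19. ] 40.51415626256805
[270 260  17  18 212] [277.88207547 268.52358491] [483.2 206.7  19. ] 47.924069255610824
[249 263  16  15 168] [256.30357143 270.0952381 ] [478. 264.  35.] 41.75213080839075
```

```bash
python3 -m creep '[[-1,0,0,0.5,0,0,0],[-1,0,0,1,0,0,0],[-1,0,0,1,0,0,0]]'
python3 -m creep '[[-0.8,0,0,0,0,0,0],[-0.6,0,0,0,0,0,0],[-0.4,0,0,0,0,0,0],[-0.2,0,0,0,0,0,0],[-0.1,0,0,0,0,0,0],[-0.1,0,0,0,0,0,0]]'
```

```text
time_s: 7.35
tcp_pos: [478.0, 425.1, 15.5]
ee_rot: [3.141, 0.001, -3.121]
wrist_force: [-3.4, -2.2, 11.9]
width: 13.3
gripper_force: 36.1
time_s: 7.85
tcp_pos: [477.9, 425.0, 14.4]
ee_rot: [-3.142, 0.0, -3.121]
wrist_force: [-0.5, -0.1, -1.1]
width: 38.4
gripper_force: 0.0
```

```bash
python3 -m creep '[[-0.1,0,0,-40,0,0,0],[-0.1,0,0,-80,0,0,0],[-0.1,0,0,-120,0,0,7],[-0.1,0,0,-160,0,0,14],[-0.1,0,0,-200,0,0,21],[-0.1,2,-38,-220,0,0,28],[-0.1,4,-76,-240,0,0,35],[-0.1,6,-114,-250,0,0,42],[-0.1,8,-152,-250,0,0,49],[-0.1,10,-190,-250,0,0,56],[-0.1,12,-228,-250,0,0,63],[-0.1,14,-260,-250,0,0,70]]'
python3 - <<'E'
from h import *
c=cam("top"); im=c["pixels"][:,:,::-1]; W=cloud(c)
a,b=ray(c,440,259.25,138),ray(c,464.25,276.25,138); print("bar yaw",np.degrees(np.arctan2(-(a-b)[0],(a-b)[1])))
hsv=cv2.cvtColor(im,cv2.COLOR_BGR2HSV)
m=(hsv[...,0]>95)&(hsv[...,0]<125)&(hsv[...,1]>120)&(W[...,2]>122)&(W[...,2]<144); m[:,:425]=0;m[:,515:]=0;m[:200]=0;m[290:]=0
mm=cv2.morphologyEx(m.astype(np.uint8),cv2.MORPH_CLOSE,np.ones((3,3)))
pt=np.argwhere(mm>0)[:,::-1]; w=np.array([ray(c,u,v,133)[:2] for u,v in pt]).astype(np.float32)
rc=cv2.minAreaRect(w);print("roof",rc,cv2.boxPoints(rc))
# lid
m=(hsv[...,0]>15)&(hsv[...,0]<32)&(hsv[...,1]>50)&(W[...,2]<30); m[:,:130]=0;m[:,250:]=0;m[:225]=0;m[310:]=0
rc=cv2.minAreaRect(np.array([ray(c,u,v,5)[:2] for v,u in np.argwhere(m)]).astype(np.float32));print("lid",rc, np.percentile(W[m][:,2],[5,50,95]))
go([456.5,-248,255],.8855)
E
```

```text
time_s: 8.85
tcp_pos: [468.5, 162.6, 264.6]
ee_rot: [3.141, 0.0, 1.934]
wrist_force: [1.2, -0.4, 1.1]
width: 38.4
gripper_force: 0.0
bar yaw -37.76067666572405
roof ((531.6314697265625, -305.9469909667969), (145.7837677001953, 84.67884826660156), 51.62419891357422) [[ 453.18674 -336.80597]
 [ 519.5712  -389.37604]
 [ 610.0762  -275.088  ]
 [ 543.6917  -222.51794]]
lid ((498.874267578125, 472.5941467285156), (318.2209777832031, 238.65814208984375), 88.48314666748047) [-4.08254515  3.18558384 10.55733849]
shift [-377.7 -151.    10.4] rot deg [-0.    0.13 59.41]
```

```bash
python3 -m creep '[[-0.1,-35,-14,0,0,0,6],[-0.1,-72,-28,0,0,0,12],[-0.1,-109,-43,0,0,0,18],[-0.1,-146,-58,0,0,0,25],[-0.1,-183,-73,0,0,0,31],[-0.1,-220,-88,0,0,0,37],[-0.1,-257,-103,0,0,0,43],[-0.1,-294,-118,0,0,0,49],[-0.1,-331,-133,0,0,0,55],[-0.1,-378,-151,30,0,0,58.5],[-0.1,-378,-151,50,0,0,58.5],[-0.1,-378,-151,50,0,0,58.5]]'
python3 - <<'E'
from h import *
go([456.5,-248,125],np.pi/2-.670)
c=cam("side"); s=r.read_state(); print(s["tcp_pos"],s["width"],s["qpos"])
im=c["pixels"][:,:,::-1]; cv2.imwrite("pics/s2.png",cv2.resize(im[200:450,340:540],None,fx=2.4,fy=2.4,interpolation=cv2.INTER_CUBIC))
E
```

```text
time_s: 9.9
tcp_pos: [462.9, -244.5, 210.3]
ee_rot: [-3.137, 0.001, 0.916]
wrist_force: [-1.1, 1.2, -1.3]
width: 38.4
gripper_force: 0.0
shift [-6.6 -2.6 85.3] rot deg [-0.27  0.05  0.85]
[ 463.37036531 -242.94315621  212.2669664 ] 38.09402279085252 [-5.97044913e-01  3.74627564e-01  1.61632811e+00 -2.22135407e-05
  1.15501647e+00  5.69211486e-02]
```

View pics/s2.png

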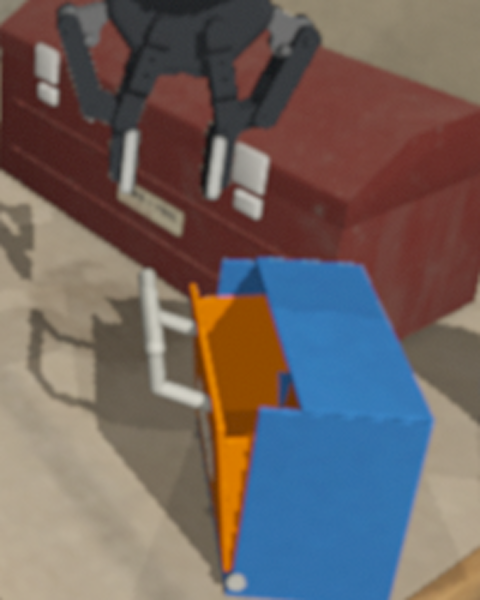

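The gripper hangs above and in line with the bin's bar; the bar's ends are at crop (147,272) and (158,388). Triangulating its ends.

```bash
python3 -m creep '[[-0.1,0,0,0,0,0,0],[-0.1,0,0,0,0,0,0]]'
python3 - <<'E'
from h import *
t,s=cam("top"),cam("side")
def tri(a,b):
    P=[c["K"]@np.c_[c["R"],c["t"]] for c in(t,s)]; X=cv2.triangulatePoints(P[0],P[1],np.array(a,float),np.array(b,float)); return (X[:3]/X[3]).ravel()
A=tri((440,259.25),(340+147/2.4,200+272/2.4)); B=tri((464.25,276.25),(340+158/2.4,200+388/2.4)); print(A,B,(A+B)/2,np.linalg.norm(A-B),np.degrees(np.arctan2(-(A-B)[0],(A-B)[1])))
h=np.array([np.cos(-.67),np.sin(-.67)]); print("hx",((A+B)/2)[:2]@h-np.array([495,-277.2])@h)
go(((A+B)/2)*[1,1,0]+[0,0,122],np.pi/2-.67)
E
```

```text
time_s: 10.12
tcp_pos: [465.2, -241.6, 215.5]
ee_rot: [3.141, -0.0, 0.92]
wrist_force: [-0.2, -0.2, 0.1]
width: 38.3
gripper_force: 0.0
[ 479.41342162 -219.35809965  135.70572784] [ 435.71455133 -282.77037414  110.87064248] [ 457.56398647 -251.0642369   123.28818516] 80.91655755084149 -34.571628510657774
hx -45.5731011347998
shift [-12.2  -0.6  93.6] rot deg [ 0.1  -0.01  1.13]
```

```bash
python3 -m creep '[[-0.1,-10.8,-3,15,0,0,1.1],[-0.1,-10.8,-3,40,0,0,1.1],[-0.1,-10.8,-3,60,0,0,1.1],[-0.1,-10.8,-3,78,0,0,1.1],[-0.1,-10.8,-3,88,0,0,1.1],[-0.1,-10.8,-3,93.5,0,0,1.1],[-0.1,-10.8,-3,93.5,0,0,1.1],[-0.3,-10.8,-3,93.5,0,0,1.1],[-0.5,-10.8,-3,93.5,0,0,1.1],[-0.5,-10.8,-3,93.5,0,0,1.1]]' 20
```

```text
time_s: 11.05
tcp_pos: [456.3, -249.3, 121.9]
ee_rot: [3.14, -0.0, 0.9]
wrist_force: [-0.1, 0.8, 0.9]
width: 21.6
gripper_force: 0.0
```

```bash
python3 -m creep '[[-0.5,0,-6,0,0,0,0],[-0.5,0,-12,2.5,0,0,0],[-0.5,0,-18,5,0,0,0],[-0.5,0,-24,8,0,0,0],[-0.5,0,-30,11,0,0,0],[-0.5,0,-35.5,15,0,0,0],[-0.5,0,-41,19,0,0,0],[-0.5,0,-46,23,0,0,0],[-0.5,0,-51,27,0,0,0],[-0.5,0,-56,32,0,0,0],[-0.5,0,-60.5,37,0,0,0],[-0.5,0,-60.5,37,0,0,0]]'
python3 -m creep '[[-0.5,0,-3.5,4.5,0,0,0],[-0.5,0,-7,9,0,0,0],[-0.5,0,-10,13,0,0,0],[-0.5,0,-10,13,0,0,0]]'
```

```text
time_s: 12.05
tcp_pos: [407.8, -210.9, 83.0]
ee_rot: [-3.141, 0.0, 0.9]
wrist_force: [1.6, -0.7, -0.6]
width: 21.3
gripper_force: 0.5
time_s: 12.38
tcp_pos: [403.3, -207.3, 71.3]
ee_rot: [3.134, -0.0, 0.9]
wrist_force: [12.2, -10.4, 1.5]
width: 21.3
gripper_force: 8.4
```

```bash
python3 -m creep '[[-0.5,0,3,0,0,0,0],[-0.3,0,6,0,0,0,0],[-0.3,0,6,0,0,0,0],[-0.3,0,6,-15,0,0,0],[-0.2,0,6,-45,0,0,0],[-0.2,0,6,-85,0,0,0],[-0.2,0,6,-125,0,0,0],[-0.2,0,6,-165,0,0,0],[-0.2,0,6,-190,0,0,0],[-0.2,0,6,-190,0,0,0],[-0.2,0,6,-190,0,0,0]]'
python3 - <<'E'
from h import *
c=cam("side"); im=c["pixels"][:,:,::-1]; cv2.imwrite("pics/s3.png",im)
t=cam("top"); W=cloud(t); hsv=cv2.cvtColor(t["pixels"][:,:,::-1],cv2.COLOR_BGR2HSV)
h=np.array([np.cos(-.67),np.sin(-.67)])
go([488,140,255],np.pi/2-.67)
print(r.read_state()["tcp_pos"])
E
```

```text
time_s: 13.3
tcp_pos: [405.2, -208.9, 261.8]
ee_rot: [3.14, -0.0, 0.9]
wrist_force: [0.6, -0.3, -0.4]
width: 34.1
gripper_force: 0.0
shift [ 324.8 -151.1    5.2] rot deg [-0.12  0.01 -0.05]
[ 404.48380774 -208.37453301  259.91509115]
```

View pics/s3.png

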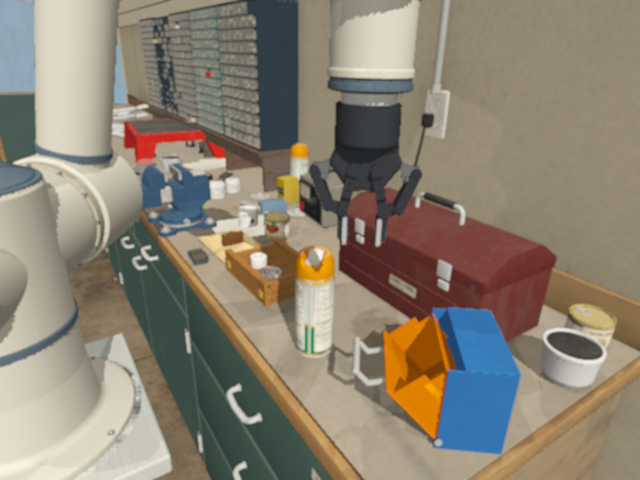

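The bin is open at its stop (bar at (368,362)), the can stands at (314,300), and the lid lies flat beyond the box. Now going to the smaller bearing.

```bash
python3 -m creep '[[0.2,30,-14,0,0,0,-4],[0.4,66,-31,0,0,0,-8],[0.4,102,-48,0,0,0,-12],[0.4,138,-64,0,0,0,-16],[0.4,174,-81,0,0,0,-20],[0.4,210,-98,0,0,0,-24],[0.4,246,-114,0,0,0,-29],[0.4,282,-131,0,0,0,-34],[0.4,325,-151,30,0,0,-39.6],[0.4,325,-151,70,0,0,-39.6],[0.4,325,-151,110,0,0,-39.6],[0.4,325,-151,140,0,0,-39.6]]'
python3 -m creep '[[0.4,0,0,0,0,0,0],[0.4,0,0,0,0,0,0]]'
python3 - <<'E'
from h import *
go([488,140,6],1.592); s=r.read_state();print(s["tcp_pos"],s["width"])
E
```

```text
time_s: 14.4
tcp_pos: [487.2, 140.4, 117.4]
ee_rot: [-3.138, 0.0, 1.593]
wrist_force: [0.2, 0.4, -0.6]
width: 59.5
gripper_force: 0.0
time_s: 14.57
tcp_pos: [487.2, 139.2, 119.3]
ee_rot: [-3.136, 0.001, 1.591]
wrist_force: [1.2, 0.1, 0.8]
width: 59.7
gripper_force: 0.0
shift [  0.9   1.5 113.3] rot deg [-0.35  0.05 -0.05]
[487.1566823  139.20159277 119.32116217] 59.653779940420925
```

```bash
python3 -m creep '[[0.4,0,0,30,0,0,0],[0.4,0,0,60,0,0,0],[0.4,0,0,85,0,0,0],[0.4,0,0,100,0,0,0],[0.4,0,0,108,0,0,0],[0.4,0,0,112,0,0,0],[0.4,0,0,113,0,0,0],[0.4,0,0,113,0,0,0]]'
python3 -m creep '[[0.2,0,0,0,0,0,0],[0,0,0,0,0,0,0],[-0.1,0,0,0,0,0,0],[-0.3,0,0,0,0,0,0],[-0.3,0,0,0,0,0,0],[-0.3,0,0,0,0,0,0]]' 40
```

```text
time_s: 15.23
tcp_pos: [489.9, 139.5, 9.1]
ee_rot: [3.14, -0.0, 1.591]
wrist_force: [1.5, 0.5, -0.5]
width: 59.8
gripper_force: 0.0
time_s: 15.73
tcp_pos: [489.5, 139.6, 9.1]
ee_rot: [3.14, -0.0, 1.591]
wrist_force: [-1.9, -1.7, 16.9]
width: 38.2
gripper_force: 38.1
```

```bash
python3 -m creep '[[-0.3,0,0,-5,0,0,0],[-0.3,0,0,-20,0,0,0],[-0.3,0,0,-50,0,0,0],[-0.3,0,0,-85,0,0,0],[-0.3,0,0,-120,0,0,0],[-0.3,0,0,-155,0,0,0],[-0.3,0,0,-190,0,0,0],[-0.3,0,0,-225,0,0,0],[-0.3,0,0,-250,0,0,0],[-0.3,0,0,-260,0,0,0],[-0.3,0,0,-260,0,0,0],[-0.3,0,0,-260,0,0,0]]'
python3 - <<'E'
from h import *
h=np.array([np.cos(-.67),np.sin(-.67)]); M=np.array([495,-277.3])-36*h; print("mouth",M)
go([*M,260],2.4708)
E
```

```text
time_s: 16.73
tcp_pos: [488.7, 139.4, 267.5]
ee_rot: [-3.141, 0.0, 1.591]
wrist_force: [0.1, 0.6, -2.0]
width: 37.7
gripper_force: 40.4
mouth [ 466.78242003 -254.94450447]
shift [-393.8  -29.9    7.5] rot deg [-1.000e-02 -0.000e+00 -5.041e+01]
```

```bash
python3 -m creep '[[-0.3,-25,-2,0,0,0,-3],[-0.3,-60,-5,0,0,0,-7],[-0.3,-97,-8,0,0,0,-12],[-0.3,-134,-11,0,0,0,-17],[-0.3,-171,-14,0,0,0,-22],[-0.3,-208,-17,0,0,0,-27],[-0.3,-245,-20,0,0,0,-32],[-0.3,-282,-22,0,0,0,-37],[-0.3,-319,-25,0,0,0,-42],[-0.3,-356,-28,0,0,0,-47],[-0.3,-385,-30,20,0,0,-50.4],[-0.3,-394,-30,50,0,0,-50.4]]'
python3 -m creep '[[-0.3,0,0,0,0,0,0],[-0.3,0,0,0,0,0,0],[-0.3,0,0,0,0,0,0]]'
python3 - <<'E'
from h import *
h=np.array([np.cos(-.67),np.sin(-.67)]); M=np.array([495,-277.3])-36*h
go([*M,98],2.4708)
t=cam("side"); im=t["pixels"][:,:,::-1]; cv2.imwrite("pics/s4.png",im[100:460,300:560])
E
```

```text
time_s: 17.73
tcp_pos: [467.1, -259.4, 217.3]
ee_rot: [-3.141, 0.003, 2.473]
wrist_force: [1.0, 0.5, -1.0]
width: 38.1
gripper_force: 40.4
time_s: 17.98
tcp_pos: [466.8, -254.2, 217.6]
ee_rot: [3.142, -0.002, 2.471]
wrist_force: [-0.3, 0.3, -0.3]
width: 38.0
gripper_force: 40.6
shift [ -0.7  -0.6 119.6] rot deg [ 0.01 -0.1  -0.01]
```

View pics/s4.png

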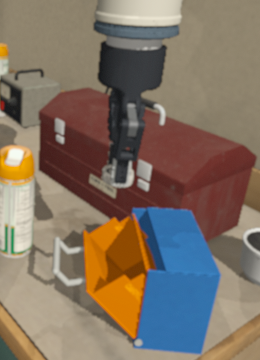

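The bearing is held at the fingertips, above the mouth of the open bin. Lowering and releasing.

```bash
python3 -m creep '[[-0.3,0,0,30,0,0,0],[-0.3,0,0,65,0,0,0],[-0.3,0,0,95,0,0,0],[-0.3,0,0,115,0,0,0],[-0.3,0,0,124,0,0,0],[-0.3,0,0,124,0,0,0],[-0.3,0,0,124,0,0,0],[0,0,0,124,0,0,0],[0.2,0,0,124,0,0,0],[0.2,0,0,124,0,0,0],[0.2,0,0,124,0,0,0]]'
python3 -m creep '[[0.2,0,0,-30,0,0,0],[0.2,0,0,-65,0,0,0],[0.2,0,0,-100,0,0,0],[0.2,0,0,-135,0,0,0],[0.2,0,0,-165,0,0,0],[0.4,0,0,-170,0,0,0],[0.4,0,0,-170,0,0,0]]'
python3 - <<'E'
from h import *
c=cam("top"); im=c["pixels"][:,:,::-1]; hsv=cv2.cvtColor(im,cv2.COLOR_BGR2HSV)
m=np.zeros((480,640),np.uint8); m[245:290,240:316]=(hsv[245:290,240:316,1]<70)
n,l,st,ce=cv2.connectedComponentsWithStats(m)
for k in range(1,n):
    if st[k,4]>40:
        h=19 if ce[k][0]>265 else 35; cn=cv2.findContours((l==k).astype(np.uint8),0,2)[0][0]; (cc,rad)=cv2.minEnclosingCircle(cn); print(ray(c,*cc,h).round(1),rad*2*(1566-h)/c["K"][0,0])
go([483,206.3,260],1.592)
E
```

```text
time_s: 18.95
tcp_pos: [467.4, -255.3, 94.8]
ee_rot: [3.142, 0.001, 2.471]
wrist_force: [0.7, -0.1, -0.1]
width: 51.2
gripper_force: 0.0
time_s: 19.53
tcp_pos: [467.9, -255.6, 266.4]
ee_rot: [3.141, 0.005, 2.471]
wrist_force: [-0.1, 0.2, -0.3]
width: 59.7
gripper_force: 0.0
[483.4 206.8  19. ] 47.551198138367496
[478.7 263.6  35. ] 42.48786657022211
[435.2 122.4  19. ] 41.86731352499505
shift [274.5 371.3   4.1] rot deg [5.000e-02 9.000e-02 5.034e+01]
```

```bash
python3 -m creep '[[0.5,18,24,0,0,0,4],[0.5,40,54,0,0,0,8],[0.5,63,85,0,0,0,13],[0.5,87,117,0,0,0,17],[0.5,111,149,0,0,0,21],[0.5,135,181,0,0,0,25],[0.5,159,213,0,0,0,30],[0.5,183,245,0,0,0,34],[0.5,207,278,0,0,0,39],[0.5,231,311,0,0,0,43],[0.5,255,344,0,0,0,47],[0.5,274.5,371.3,0,0,0,50.4]]'
python3 -m creep '[[0.5,0,0,40,0,0,0],[0.5,0,0,80,0,0,0],[0.5,0,0,115,0,0,0],[0.5,0,0,145,0,0,0],[0.5,0,0,155,0,0,0],[0.5,0,0,155,0,0,0]]'
python3 - <<'E'
from h import *
go([483.5,206.5,8],1.592); s=r.read_state();print(s["tcp_pos"],s["width"])
c=cam("side"); im=c["pixels"][:,:,::-1]; cv2.imwrite("pics/s5.png",np.hstack([cv2.resize(im[210:310,210:330],None,fx=3.3,fy=3.3),cv2.resize(im[300:400,340:460],None,fx=3.3,fy=3.3)]))
E
```

```text
time_s: 20.58
tcp_pos: [481.7, 209.0, 262.3]
ee_rot: [-3.139, 0.0, 1.588]
wrist_force: [0.6, -0.6, -1.5]
width: 63.9
gripper_force: 0.0
time_s: 21.08
tcp_pos: [480.7, 205.8, 106.0]
ee_rot: [-3.135, 0.002, 1.591]
wrist_force: [-0.3, -0.9, -0.0]
width: 64.0
gripper_force: 0.0
shift [ 0.8  3.4 98. ] rot deg [-0.36  0.1  -0.06]
[480.70911487 205.76179136 106.02723546] 64.01430721723446
```

View pics/s5.png

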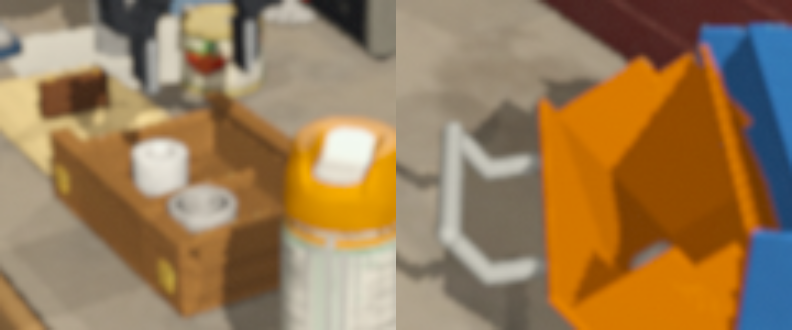

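The first bearing shows inside the bin (crop (645,255)); the larger one is in the middle of the box, with the gripper above it.

```bash
python3 -m creep '[[0.5,0,1,25,0,0,0],[0.5,0,1,50,0,0,0],[0.5,0,1,72,0,0,0],[0.5,0,1,88,0,0,0],[0.5,0,1,96,0,0,0],[0.5,0,1,99,0,0,0],[0.5,0,1,99,0,0,0]]'
python3 -m creep '[[0.3,0,0,0,0,0,0],[0.1,0,0,0,0,0,0],[0,0,0,0,0,0,0],[-0.1,0,0,0,0,0,0],[-0.1,0,0,0,0,0,0],[-0.1,0,0,0,0,0,0]]' 40
```

```text
time_s: 21.72
tcp_pos: [484.5, 206.6, 10.7]
ee_rot: [3.141, -0.0, 1.591]
wrist_force: [0.8, 0.7, 0.7]
width: 64.5
gripper_force: 0.0
time_s: 22.22
tcp_pos: [484.5, 206.7, 11.5]
ee_rot: [3.14, -0.001, 1.591]
wrist_force: [-2.7, -0.8, 16.4]
width: 44.7
gripper_force: 38.3
```

```bash
python3 -m creep '[[-0.1,0,0,-5,0,0,0],[-0.1,0,0,-20,0,0,0],[-0.1,0,0,-50,0,0,0],[-0.1,0,0,-85,0,0,0],[-0.1,0,0,-120,0,0,0],[-0.1,0,0,-155,0,0,0],[-0.1,0,0,-190,0,0,0],[-0.1,0,0,-225,0,0,0],[-0.1,0,0,-250,0,0,0],[-0.1,0,0,-258,0,0,0],[-0.1,0,0,-258,0,0,0],[-0.1,0,0,-258,0,0,0]]'
python3 - <<'E'
from h import *
h=np.array([np.cos(-.67),np.sin(-.67)]); M=np.array([495,-277.3])-36*h
go([*M,265],2.4708)
E
```

```text
time_s: 23.22
tcp_pos: [483.5, 206.4, 267.7]
ee_rot: [3.142, -0.0, 1.591]
wrist_force: [0.1, -0.0, -1.3]
width: 44.4
gripper_force: 41.1
shift [-460.9  -26.     2.7] rot deg [  0.     0.   -50.41]
```

```bash
python3 -m creep '[[-0.1,-25,-1,0,0,0,-3],[-0.1,-63,-3,0,0,0,-7],[-0.1,-102,-5,0,0,0,-11],[-0.1,-141,-7,0,0,0,-15],[-0.1,-180,-10,0,0,0,-20],[-0.1,-219,-12,0,0,0,-24],[-0.1,-258,-14,0,0,0,-28],[-0.1,-297,-16,0,0,0,-33],[-0.1,-336,-19,0,0,0,-37],[-0.1,-375,-21,0,0,0,-42],[-0.1,-414,-23,0,0,0,-46],[-0.1,-450,-26,10,0,0,-50.4]]'
python3 -m creep '[[-0.1,-7.3,-8.4,20,0,0,0],[-0.1,-7.3,-8.4,45,0,0,0],[-0.1,-7.3,-8.4,50,0,0,0],[-0.1,-7.3,-8.4,50,0,0,0],[-0.1,-7.3,-8.4,50,0,0,0]]'
python3 - <<'E'
from h import *
h=np.array([np.cos(-.67),np.sin(-.67)]); M=np.array([495,-277.3])-36*h
go([*M,95],2.4708)
E
```

```text
time_s: 24.22
tcp_pos: [466.5, -246.2, 257.4]
ee_rot: [-3.142, -0.0, 2.474]
wrist_force: [0.9, 0.2, -0.1]
width: 44.5
gripper_force: 41.1
time_s: 24.63
tcp_pos: [467.3, -254.4, 207.8]
ee_rot: [-3.142, -0.002, 2.471]
wrist_force: [-0.7, -0.3, -0.4]
width: 44.7
gripper_force: 41.2
shift [-1.000e-01 -7.000e-01  1.128e+02] rot deg [-0.   -0.1   0.02]
```

```bash
python3 -m creep '[[-0.1,0,0,30,0,0,0],[-0.1,0,0,65,0,0,0],[-0.1,0,0,95,0,0,0],[-0.1,0,0,108,0,0,0],[-0.1,0,0,113,0,0,0],[-0.1,0,0,113,0,0,0],[-0.1,0,0,113,0,0,0],[0.1,0,0,113,0,0,0],[0.35,0,0,113,0,0,0],[0.35,0,0,113,0,0,0],[0.35,0,0,113,0,0,0]]'
python3 -m creep '[[0.35,0,0,-30,0,0,0],[0.35,0,0,-65,0,0,0],[0.35,0,0,-100,0,0,0],[0.35,0,0,-135,0,0,0],[0.35,0,0,-165,0,0,0],[0.35,-40,10,-170,0,0,0],[0.35,-40,10,-170,0,0,0]]'
python3 -m creep '[[0.35,35,0,0,0,0,0],[0.35,70,0,0,0,0,0],[0.35,110,0,0,0,0,0],[0.35,150,0,0,0,0,0],[0.35,180,0,0,0,0,0],[0.35,180,0,0,0,0,0]]'
```

```text
time_s: 25.55
tcp_pos: [467.8, -255.3, 95.7]
ee_rot: [3.142, 0.001, 2.471]
wrist_force: [-0.2, 0.3, -0.5]
width: 57.6
gripper_force: 0.0
time_s: 26.13
tcp_pos: [510.0, -275.0, 268.4]
ee_rot: [3.141, 0.009, 2.47]
wrist_force: [-2.0, 0.9, -1.4]
width: 57.7
gripper_force: 0.0
time_s: 26.63
tcp_pos: [359.4, -156.7, 264.6]
ee_rot: [-3.141, -0.003, 2.471]
wrist_force: [0.6, -1.1, 0.0]
width: 57.3
gripper_force: 0.0
```

```bash
python3 - <<'E'
from h import *
s=cam("side")["pixels"][:,:,::-1]; t=cam("top"); ti=t["pixels"][:,:,::-1]
a=cv2.resize(ti[190:340,130:530],(800,300)); b=np.hstack([cv2.resize(s[210:330,180:350],(400,300)),cv2.resize(s[290:430,340:520],(400,300))])
cv2.imwrite("pics/fin.png",np.vstack([a,b])); print(r.read_state()["tcp_pos"])
W=cloud(t)
for n,(u0,u1,v0,v1,z0,z1) in dict(can=(362,405,260,300,150,210),tin=(175,212,200,240,45,75),pad=(185,235,298,325,7,20)).items():
    for X in(np.load("top0.npy"),W):
        p=X[v0:v1,u0:u1].reshape(-1,3); p=p[(p[:,2]>z0)&(p[:,2]<z1)]; print(n,len(p),p.mean(0).round(1))
E
```

```text
[ 363.56475236 -159.79496352  265.30956125]
can 534 [427.1 -61.3 181.2]
can 535 [427.  -61.3 181.3]
tin 601 [619.  437.1  55.2]
tin 598 [619.  437.4  55.3]
pad 311 [373.5 399.2  11.8]
pad 313 [374.4 401.4  11.6]
```

View pics/fin.png

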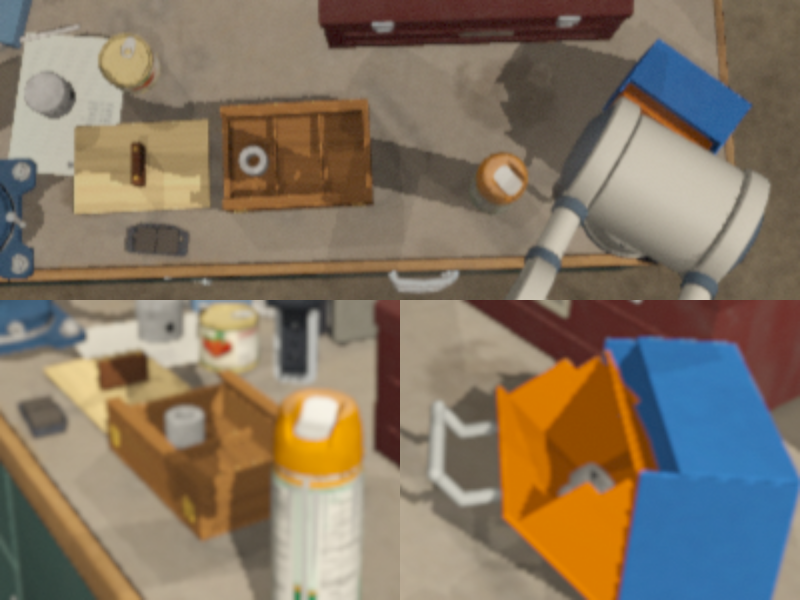

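The lid lies flat at (142,165), the spacer is still in the box at (253,160), and the can, tin and pad have not moved. The bin is open with bearings in it at (585,480), and the arm is clear.

```bash
python3 -c "from workcell import r; print(r.sign_off())"
```

```text
the job is handed in; nothing more can be done
None
```

The job is handed in: the lid is out and lying flat on the worktop, the bin was pulled to its stop and left open with both bearings in it, and the spacer is still in the box; the can, tin and pad measured unmoved to within about 2 mm.

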